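Load the battery pack into the soldering station

TASK

Take the long battery pack out of its storage rack by the contact end that sticks out, and set it down flat on the middle of the wooden work board. Let go, take it again by its tail end, and lower it gently into the battery bay of the soldering station so that it lies flat in the bay with its contact end in the deep, walled half and its tail on the open ledge.

Things in the scene. Friction and masses are not known exactly. Their poses are not given: they have to be found in the camera images.
- long_pack: The long black battery pack: 150 mm along its y, 28 wide (x), 32 tall, 0.16 kg. Origin: centre of its underside, z up. Its -y end is the contact end, the +y end the ribbed tail. It starts level in one of the two slots of a grey rack, left of the board; the other slot, 100 mm beside, holds a like pack only 100 mm long. Slot: floor 25 mm above the table, 42 wide, walls to 69 mm above the table, open on top.
- pack_nose (a point): Tip of the long pack's contact end: 75 mm from its origin towards -y, 16 mm above its underside. The last 15 mm is a grey tongue 16 mm wide with two brass strips. In the rack the pack is walled in from its tail to 15 mm past its origin; the rest sticks out free, 25 mm above the table: grip it across its width some 30 to 45 mm from its origin and lift it straight up.
- board: Flat wooden work board, fixed, 460 mm along its x, 230 mm along its y. Origin: centre of its underside; its top is 10 mm above that. Small loose things lie near its two x ends; the middle 140 mm (in x) is clear for laying the pack down along the board's y.
- station: Soldering station, fixed. Origin: on the table under the bay's centre. Seated pack: origin 30 mm above that (10 mm play in x, 20 in y), contact end to -y. Deep half: y -95 to +10 mm, 48 wide, walls to 74 mm: no room for fingers. Then a ledge 20 wide, 30 high, with a lip 38 high at y +95; beside it the base is 10 high: hold the pack 45 mm from its origin to +y. Control head: y -100 to -200, 100 high.
Mind the look-alikes: they are no part of the job. What is shaped like the long_pack but blue or white is not meant.

How it is judged:
On the way, in this order (a step that is already met when the one before it is completed fails the run):
1. the long pack lies flat and released on the work board (x of long_pack in the frame of board between -0.16 and 0.16 m and y of long_pack in the frame of board between -0.09 and 0.09 m and z of long_pack in the frame of board below 0.016 m and angle between long_pack's own z axis and vertical below 0.1 rad and linear speed of long_pack below 0.03 m/s and contact force between long_pack and the fingers below 0.1 N), for 0.2 s.
2. the long pack is lifted off the board again, held by its tail half (y of the grasp point in the frame of long_pack above 0.005 m and contact force between long_pack and the fingers above 1 N and z of long_pack in the frame of board above 0.04 m), for 0.1 s.
At the end, for the whole second after the job is handed in: The long pack, released and at rest, lies flat in the station's bay, contact end in the deep half: its origin within 15 mm sideways and 24 mm lengthwise of the bay's centre and within 6 mm of the seat's height (30 mm), level within 7 degrees and along the bay within 15 degrees (x of long_pack in the frame of station between -0.015 and 0.015 m and y of long_pack in the frame of station between -0.024 and 0.024 m and z of long_pack in the frame of station between 0.024 and 0.036 m and angle between long_pack's own z axis and vertical below 0.12 rad and angle between the y axis of long_pack and the y axis of station, either way round below 0.26 rad and not (y of pack_nose in the frame of station above 0 m) and linear speed of long_pack below 0.03 m/s and contact force between long_pack and the fingers below 0.1 N); the robot touches nothing.
It fails at once if the long pack is dropped or thrown into the bay (faster than 0.6 m/s within 40 mm of it) (horizontal distance between long_pack and station below 0.04 m and z of long_pack in the frame of station below 0.07 m and linear speed of long_pack above 0.6 m/s).
It also fails if it takes over 48 s, if anything falls off the work surface, if the arm or the gripper's body presses on something with over 40 N, if the wrist force passes 120 N, or if a joint passes its speed limit or range.

ROBOT

A 6-joint arm with a two-finger parallel gripper is mounted at the origin on the work surface. World frame = base frame: x ahead of the robot, y to its left, z up, the work surface at z = 0. Lengths are in m, angles in rad, forces in N, time in s.
With the tool pointing down it reaches from about 0.225 to 0.875 m from the base axis. Payload 3.4 kg.
Tool frame: the origin (TCP) lies midway between the tips of the shut fingers; the grasp point (between the pads) lies 19 mm behind it; z points along the fingers, y is the line along which they close (so a half turn about z gives the same grasp; the last joint's range is limited). The gripper opens to 85 mm and grips with 20 to 120 N. Pads are 22 mm wide; open, the fingers measure 114 mm over their backs; the gripper's body (76 mm by 85 mm) begins 54 mm behind the grasp point. The pads swing forward as they close: fully open they stand 13 mm farther back than shut.
Start: joints at [-1.288, 0.276, 1.505, -0, 1.361, -0.121], TCP at [0.226, -0.529, 0.231] pointing down, gripper open.
Joint ranges: [-2.89, 2.89], [-0.75, 2.08], [0.22, 2.7], [-1.18, 4.32], [0.11, 2.71], [-2.7, 2.7]. Speed limits (rad/s): [2.57, 2.57, 3.14, 3.14, 3.14, 3.14].

INTERFACE

Orientations are given as [roll, pitch, yaw] about the fixed x, y, z axes, in that order (R = Rz(yaw) Ry(pitch) Rx(roll)).
In Python, from cell import * gives the robot as it stands.
- The arm moves only by the tool step_arm, never from a script. Its argument "steps" is a list of rows, each a list of 4 numbers: the shift along the tool's x, y, z in mm, then the turn about the tool's z in degrees. In form: [[tx, ty, tz, turn], ...]. A call has 1 to 5 rows; each row is the pose to reach, as a shift and turn from the pose commanded when the call began, along the tool's axes at that moment; what a row does not reach only later rows make up. A row lasts 1/12 s, in which the tool goes at most 41.7 mm and 7.16 degrees, less where a joint would pass 70% of its speed; a pose out of reach is approached as far as the arm can. A call with a gripper value outside its range is refused whole. "gripper" is the opening, from 0 (shut) to 1 (fully open), set as the call begins (left out, the last holds). The fingers move at their own pace and stop on an object; "newtons" is the grip in N (left out, the last holds). Time passes only in rows, so rows that repeat a pose let the fingers close. It gives the time, the measured TCP pose, the force, the opening and the grip force at its end, in the units of the state.
- sense(): the state, without advancing time (a new reading comes with each control period).
- capture(name): name is "scene" or "side" or "wrist"; returns a dict with "frame" (400x640x3 uint8, red, green, blue), "camera_matrix" (3x3 intrinsics, pixels), "k1" (the pictures are not rectified: a ray, as slopes to the right and down, at radius r is drawn at 1 + k1 r^2 times it, then the intrinsics apply), "origin" and "attitude" of the camera in the world. Camera axes: x right, y down, z forward; pixel columns grow to the right and rows downward; lengths in m; the calibration is good to about 2 mm. A picture is of the moment at which its call begins. There is no depth.
- close_job(): hands the job in; it is judged then, once.
The state is a dict: "time": time; "qpos": joint angles; "dq": joint speeds; "joint_efforts": joint torques, N m; "ee_pos": TCP position; "tool_rot": TCP orientation; "wrist_force": force on the tool from outside, world axes, zero at the start; "wrist_torque": the same for the moment, N m; "width": opening from 0.0 (shut) to 1.0 (fully open); "finger_force": force on a finger pad.
Only numpy, scipy, OpenCV 4.12 (cv2) and the standard library are available. Lean on these libraries where they do the work, as an engineer would, in place of code of your own. Each camera call takes 0.05 s, during which the arm holds its last target. There are 200 camera calls.

## Working session

There is one attempt and no reset: what is moved stays moved. The work goes in short steps, Python scripts to look and compute and a tool call to move; the robot and the scene stay as the last step left them, time stands still between calls to the robot, and variables do not carry over. Pictures are saved under pics/ and viewed, at most 10 in all, crops included, and the job is handed in when it is done.

Besides the shell and the picture viewer there is one more tool, called after ">>>" in YAML: its name, and indented under it one key for each argument. step_arm: Moves the arm, as the interface text tells. Its arguments: {"type":"object","properties":{"steps":{"type":"array","items":{"type":"array","items":{"type":"number"}}},"gripper":{"type":"number"},"newtons":{"type":"number"}},"required":["steps"]}

```bash
ls; mkdir -p pics; cat > h.py <<'E'
from cell import *
import numpy as np, cv2
def snap(n,f):
    c=capture(n); cv2.imwrite(f'pics/{f}.png',c['frame'][:,:,::-1]); 
    np.save(f'pics/{f}.npy',c,allow_pickle=True); return c
def load(f): return np.load(f'pics/{f}.npy',allow_pickle=True).item()
def rot(a):
    a=np.array(a,float)
    if a.shape==(3,3): return a
    from scipy.spatial.transform import Rotation as R
    return R.from_euler('xyz',a).as_matrix()
def cast(c,uv,z):
    K=np.array(c['camera_matrix']); 
    d=cv2.undistortPoints(np.array(uv,float).reshape(-1,1,2),K,np.array([c['k1'],0,0,0.]))[:,0]
    w=np.c_[d,np.ones(len(d))]@rot(c['attitude']).T; o=np.array(c['origin'])
    return o+w*((np.array(z)-o[2])/w[:,2])[:,None]
E
python3 - <<'E'
from h import *
for n in('scene','side'):
    c=snap(n,n+'0'); print(n,c['camera_matrix'],c['k1'],c['origin'],c['attitude'])
print(sense())
a=np.vstack
E
```

```text
pics
scene [[438.88404477   0.         316.14021752]
 [  0.         438.88404477 198.76467179]
 [  0.           0.           1.        ]] -0.04273704443693827 [1.37102454 0.30877638 1.08366122] [-2.40155795  0.01397238  1.79044733]
side [[476.06322503   0.         314.71911366]
 [  0.         476.06322503 198.62747401]
 [  0.           0.           1.        ]] -0.12556699538733143 [-0.3169538   0.81862534  1.04498309] [-2.31606676e+00  1.50339706e-03 -2.32236812e+00]
{'time': 0.1, 'qpos': array([-1.28800257e+00,  2.76572399e-01,  1.50602815e+00, -6.33090663e-06,
        1.36069221e+00, -1.20995708e-01]), 'dq': array([ 7.50654480e-04, -2.24485400e-03, -5.63712398e-03, -9.86335341e-04,
        9.68632487e-05,  5.17570014e-04]), 'joint_efforts': array([ 1.32656191e-03, -4.17698407e+01, -2.46402919e+01,  3.21653624e-05,
        5.82357126e-03, -2.80910186e-06]), 'ee_pos': array([ 0.2257826 , -0.5283004 ,  0.23049441]), 'tool_rot': array([-3.13990423e+00, -1.99059246e-04,  4.03790623e-01]), 'wrist_force': array([-0.04189339, -0.05736968, -0.45800774]), 'wrist_torque': array([-0.0098684 , -0.00811121,  0.03042143]), 'finger_force': 0.0, 'width': 1.001552455391912}
```

View pics/scene0.png

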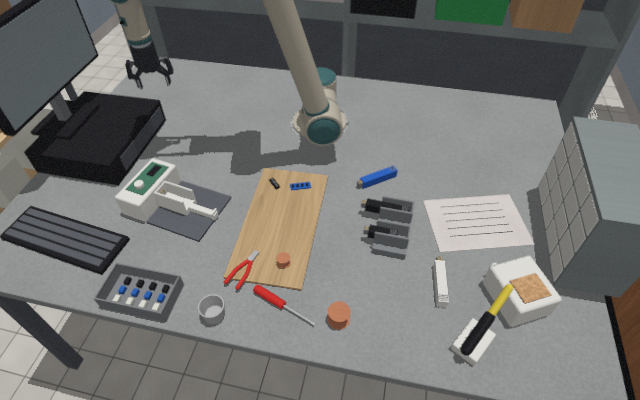

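View pics/side0.png

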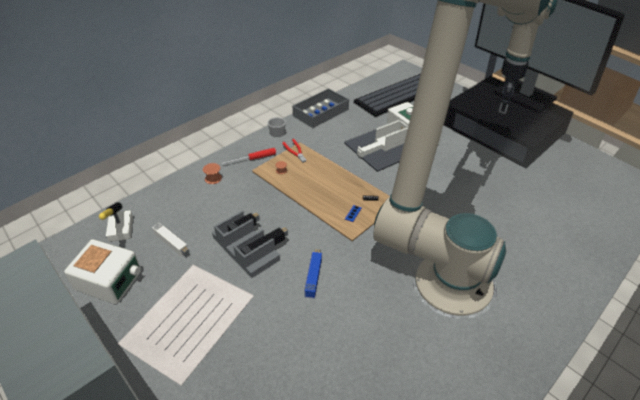

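```bash
python3 - <<'E'
from h import *
a=cv2.imread('pics/scene0.png');b=cv2.imread('pics/side0.png')
r=lambda i,x,y,w,h:cv2.resize(i[y:y+h,x:x+w],(400,300),interpolation=cv2.INTER_CUBIC)
cv2.imwrite('pics/c1.png',np.vstack([np.hstack([r(a,345,185,80,60+15)[:300],r(b,205,200,100,75)]),np.hstack([r(a,110,150,128,96),r(b,340,90,100,75)])]))
# board corners
c=load('scene0')
print(cast(c,[[262,170],[328,172],[301,286],[228,276]],.01))
print(cast(c,[[387,207],[382,232]],.04), cast(c,[[363,204],[365,231]],.041),cast(c,[[180,200]],.03))
E
```

```text
[[ 0.32224335 -0.13691005  0.01      ]
 [ 0.28472454  0.09350923  0.01      ]
 [ 0.75004663  0.11117544  0.01      ]
 [ 0.7624507  -0.10180632  0.01      ]]
[[0.43237429 0.31375448 0.04      ]
 [0.53540374 0.31026161 0.04      ]] [[0.43626754 0.23776354 0.041     ]
 [0.54294475 0.25975347 0.041     ]] [[ 0.53208049 -0.35060169  0.03      ]]
```

View pics/c1.png

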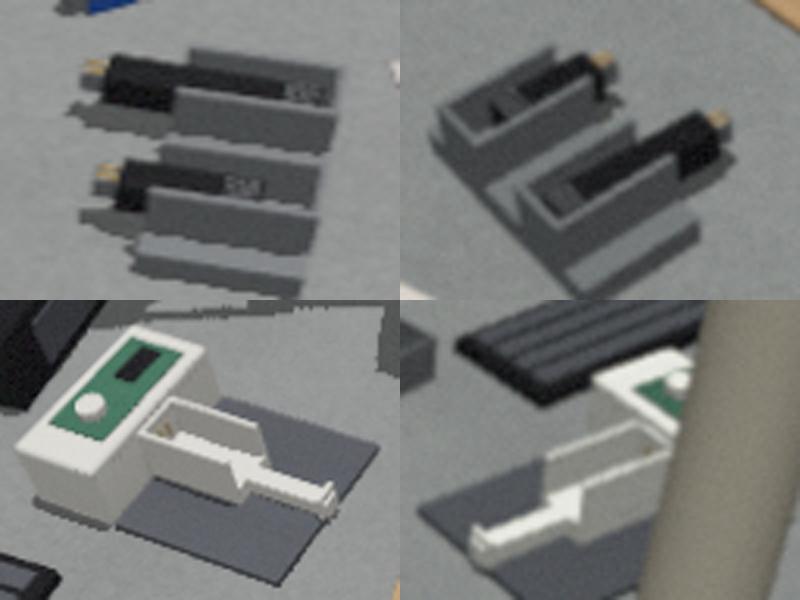

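```bash
python3 - <<'E'
from h import *
c=load('scene0');s=load('side0')
print('rack scene',cast(c,[[383,197.5],[413.4,202],[380,207.5],[412,213]],.069))
p=lambda x,y:[205+(x-400)/4,200+y/4]
print('rack side',cast(s,[p(525,192),p(555,225),p(635,122),p(675,162)],.069))
print('nose',cast(c,[[362,201]],.043),cast(s,[p(728,122)],.045))
print('st walls',cast(c,[[154.8,193.8],[165,181.4],[193.8,190],[185.2,201.8]],.074))
q=lambda x,y:[340+(x-400)/4,90+(y-300)/4]
print('st side',cast(s,[q(548,460),q(625,425),q(580,495),q(665,455)],.074), cast(s,[q(475,540)],.038),cast(c,[[215.6,209.8]],.038))
print(sense()['tool_rot'])
E
```

```text
rack scene [[0.42146533 0.2969352  0.069     ]
 [0.42099652 0.39148226 0.069     ]
 [0.4649102  0.29283103 0.069     ]
 [0.46707265 0.39056538 0.069     ]]
rack side [[0.45808376 0.38956905 0.069     ]
 [0.4204329  0.3922655  0.069     ]
 [0.45825307 0.29321252 0.069     ]
 [0.40951737 0.29678023 0.069     ]]
nose [[0.426008   0.23288596 0.043     ]] [[0.43134253 0.23104962 0.045     ]]
st walls [[ 0.55898467 -0.41427527  0.074     ]
 [ 0.50070051 -0.40676474  0.074     ]
 [ 0.51757573 -0.29759195  0.074     ]
 [ 0.57081142 -0.30370603  0.074     ]]
st side [[ 0.56510023 -0.30916155  0.074     ]
 [ 0.55437566 -0.40438262  0.074     ]
 [ 0.51034106 -0.28920542  0.074     ]
 [ 0.49852528 -0.39329608  0.074     ]] [[ 0.55965329 -0.21041166  0.038     ]] [[ 0.55409716 -0.21566683  0.038     ]]
[-3.13990423e+00 -1.99059246e-04  4.03790623e-01]
```

>>> step_arm:
  steps:
    - [20,-26,0,-7]
    - [40,-52,0,-14]
    - [60,-78,0,-21]
    - [80,-104,0,-28]
    - [101,-129,0,-34]
  gripper: 1

```text
time: 0.52
ee_pos: [0.2679, -0.3686, 0.2308]
tool_rot: [-3.141, -0.001, 1.002]
wrist_force: [1.0, 0.1, -0.3]
width: 1.004
finger_force: 0.0
```

>>> step_arm:
  steps:
    - [31,-10,0,-7]
    - [62,-20,0,-14]
    - [93,-30,0,-21]
    - [125,-40,0,-28]
    - [156,-51,0,-33]

```text
time: 0.93
ee_pos: [0.3099, -0.21, 0.2311]
tool_rot: [3.142, -0.0, 1.578]
wrist_force: [0.8, -0.1, -0.3]
width: 1.002
finger_force: 0.0
```

>>> step_arm:
  steps:
    - [32,8,0,0]
    - [64,17,0,0]
    - [95,25,0,0]
    - [127,34,0,0]
    - [159,42,0,0]

```text
time: 1.35
ee_pos: [0.3514, -0.0511, 0.2312]
tool_rot: [3.141, 0.0, 1.573]
wrist_force: [1.1, 0.1, 1.3]
width: 0.999
finger_force: 0.0
```

>>> step_arm:
  steps:
    - [32,8,0,0]
    - [64,17,0,0]
    - [95,25,0,0]
    - [127,34,0,0]
    - [159,42,0,0]

```text
time: 1.77
ee_pos: [0.3931, 0.1081, 0.2311]
tool_rot: [3.142, 0.0, 1.574]
wrist_force: [2.0, -0.3, -0.2]
width: 0.999
finger_force: 0.0
```

>>> step_arm:
  steps:
    - [32,8,0,0]
    - [64,17,0,0]
    - [95,25,0,0]
    - [127,34,0,0]
    - [159,42,0,0]

```text
time: 2.18
ee_pos: [0.4347, 0.2672, 0.2309]
tool_rot: [-3.141, 0.001, 1.574]
wrist_force: [0.8, -0.2, -0.3]
width: 1.001
finger_force: 0.0
```

```bash
python3 - <<'E'
from h import *
c=snap('wrist','w1'); print(c['camera_matrix'],c['k1'],c['origin'],c['attitude']); s=sense();print(s['ee_pos'],s['tool_rot'],s['time'])
E
```

```text
[[278.93398883   0.         317.02256254]
 [  0.         278.93398883 205.86692109]
 [  0.           0.           1.        ]] -0.006971173946549319 [0.43551911 0.34806753 0.37489311] [2.81902537e+00 9.65279952e-04 2.46234071e-03]
[0.43686988 0.27310997 0.23074086] [ 3.13982157 -0.0067658   1.57525976] 2.2333
```

View pics/w1.png

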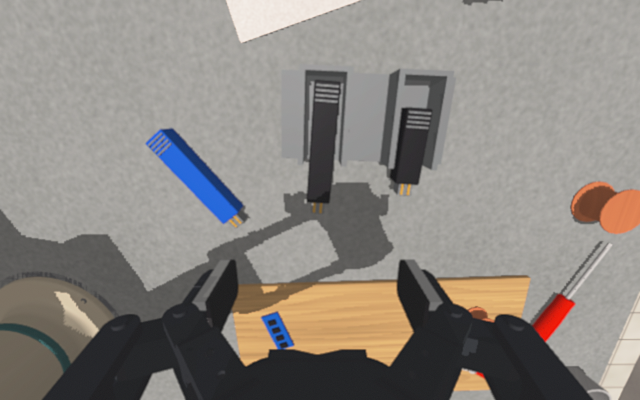

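```bash
python3 - <<'E'
from h import *
c=load('w1')
P=cast(c,[[314,82],[341,82],[308,195],[331,196]],.057);print(P)
print('tongue',cast(c,[[312,212],[326,212]],.050))
t=(P[0]+P[1])/2;n=(P[2]+P[3])/2;print(t,n,np.degrees(np.arctan2(*(t-n)[:2])))
print('board',cast(c,[[235,284],[530,276]],.01))
hsv=cv2.cvtColor(c['frame'],cv2.COLOR_RGB2GRAY)
for v in (90,130,170,190): print(v,[(i,int(hsv[v,i])) for i in range(298,350,2)])
E
```

```text
[[0.43197053 0.37862568 0.057     ]
 [0.46025488 0.37869878 0.057     ]
 [0.42473735 0.25537628 0.057     ]
 [0.45204269 0.25421524 0.057     ]]
tongue [[0.42927855 0.23145647 0.05      ]
 [0.44659919 0.23150508 0.05      ]]
[0.44611271 0.37866223 0.057     ] [0.43839002 0.25479576 0.057     ] 3.5675956208918715
board [[0.31075572 0.10018803 0.01      ]
 [0.75778079 0.11518813 0.01      ]]
90 [(298, 157), (300, 156), (302, 159), (304, 132), (306, 77), (308, 93), (310, 155), (312, 156), (314, 77), (316, 117), (318, 137), (320, 141), (322, 152), (324, 152), (326, 142), (328, 142), (330, 134), (332, 127), (334, 126), (336, 124), (338, 88), (340, 79), (342, 128), (344, 75), (346, 132), (348, 156)]
130 [(298, 154), (300, 153), (302, 153), (304, 91), (306, 80), (308, 125), (310, 134), (312, 57), (314, 59), (316, 58), (318, 57), (320, 57), (322, 57), (324, 56), (326, 56), (328, 57), (330, 55), (332, 56), (334, 52), (336, 76), (338, 151), (340, 111), (342, 80), (344, 146), (346, 151), (348, 144)]
170 [(298, 167), (300, 167), (302, 165), (304, 166), (306, 165), (308, 126), (310, 47), (312, 52), (314, 51), (316, 51), (318, 52), (320, 51), (322, 52), (324, 52), (326, 51), (328, 51), (330, 49), (332, 64), (334, 138), (336, 160), (338, 158), (340, 163), (342, 161), (344, 160), (346, 158), (348, 161)]
190 [(298, 159), (300, 158), (302, 160), (304, 167), (306, 144), (308, 55), (310, 47), (312, 49), (314, 48), (316, 48), (318, 50), (320, 49), (322, 49), (324, 48), (326, 47), (328, 46), (330, 59), (332, 92), (334, 93), (336, 93), (338, 93), (340, 90), (342, 90), (344, 93), (346, 94), (348, 93)]
```

>>> step_arm:
  steps:
    - [-6,3,35,4]
    - [-6,3,70,4]
    - [-6,3,105,4]
    - [-6,3,130,4]
    - [-6,3,150,4]

```text
time: 2.65
ee_pos: [0.436, 0.2587, 0.0786]
tool_rot: [-3.138, 0.002, 1.504]
wrist_force: [-0.4, 1.1, 0.5]
width: 0.999
finger_force: 0.0
```

>>> step_arm:
  steps:
    - [0,0,15,0]
    - [0,0,30,0]
    - [0,0,45,0]
    - [0,0,57,0]
    - [0,0,57,0]

```text
time: 3.07
ee_pos: [0.4357, 0.2584, 0.0219]
tool_rot: [-3.136, 0.003, 1.503]
wrist_force: [0.2, -0.6, 0.3]
width: 1.003
finger_force: 0.0
```

>>> step_arm:
  steps:
    - [0,0,0,0]
    - [0,0,0,0]
    - [0,0,0,0]
    - [0,0,0,0]
    - [0,0,0,0]
  gripper: 0
  newtons: 50

```text
time: 3.48
ee_pos: [0.4381, 0.2596, 0.025]
tool_rot: [3.141, -0.0, 1.503]
wrist_force: [0.7, -1.9, 5.1]
width: 0.317
finger_force: 50.4
```

>>> step_arm:
  steps:
    - [0,0,0,0]
    - [0,0,0,0]
    - [0,0,0,0]
    - [0,0,0,0]
    - [0,0,0,0]

```text
time: 3.9
ee_pos: [0.438, 0.2596, 0.025]
tool_rot: [3.141, -0.0, 1.503]
wrist_force: [-1.9, -1.7, 6.4]
width: 0.323
finger_force: 50.3
```

>>> step_arm:
  steps:
    - [0,0,-10,0]
    - [0,0,-25,0]
    - [0,0,-50,0]
    - [0,0,-80,0]
    - [0,0,-110,0]
  newtons: 70

```text
time: 4.32
ee_pos: [0.437, 0.2591, 0.1352]
tool_rot: [-3.14, 0.001, 1.503]
wrist_force: [0.4, 0.9, -2.6]
width: 0.317
finger_force: 69.3
```

```bash
python3 - <<'E'
from h import *
for i in range(3):
    c=snap('wrist','w2'); s=sense();print(s['ee_pos'],s['tool_rot'],s['width'],s['time'],c['origin'])
cv2.imwrite('pics/w2x.png',np.hstack([load('w2')['frame'][:,:,::-1]]))
E
```

```text
[0.44092913 0.2609204  0.14134284] [ 3.13238297 -0.00444946  1.50356056] 0.3147218086487143 4.3667 [0.44372205 0.33990399 0.27911782]
[0.44115697 0.26097949 0.13924081] [ 3.13193447 -0.00468449  1.50347397] 0.3190623141860593 4.4167 [0.44603769 0.34100958 0.2857733 ]
[0.43947118 0.26024117 0.13678902] [ 3.13619359e+00 -2.54378759e-03  1.50344347e+00] 0.3104665619546243 4.4667 [0.44620564 0.34103746 0.28369452]
```

View pics/w2.png

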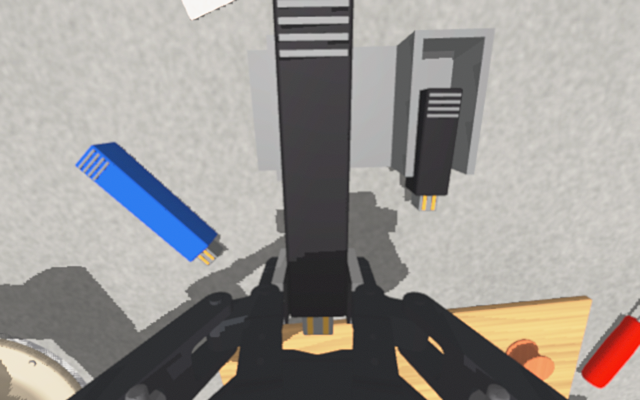

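>>> step_arm:
  steps:
    - [-25,10,0,0]
    - [-60,22,0,0]
    - [-95,35,0,0]
    - [-130,48,0,0]
    - [-160,60,0,0]

```text
time: 4.88
ee_pos: [0.4857, 0.0937, 0.1327]
tool_rot: [-3.138, 0.001, 1.504]
wrist_force: [-0.5, -0.4, -2.4]
width: 0.317
finger_force: 69.4
```

>>> step_arm:
  steps:
    - [-35,13,0,0]
    - [-70,26,0,0]
    - [-100,38,0,0]
    - [-130,48,0,0]
    - [-148,54,0,0]

```text
time: 5.3
ee_pos: [0.5305, -0.0586, 0.1325]
tool_rot: [-3.139, 0.001, 1.502]
wrist_force: [-1.0, 0.1, -2.3]
width: 0.317
finger_force: 69.4
```

>>> step_arm:
  steps:
    - [0,0,20,0]
    - [0,0,45,0]
    - [0,0,70,0]
    - [0,0,90,0]
    - [0,0,100,0]

```text
time: 5.72
ee_pos: [0.5274, -0.0549, 0.0303]
tool_rot: [-3.134, -0.001, 1.503]
wrist_force: [-1.8, 1.2, -2.2]
width: 0.322
finger_force: 69.4
```

>>> step_arm:
  steps:
    - [0,0,3,0]
    - [0,0,6,0]
    - [0,0,8,0]
    - [0,0,10,0]
    - [0,0,12,0]

```text
time: 6.13
ee_pos: [0.5316, -0.0556, 0.0231]
tool_rot: [3.139, 0.0, 1.504]
wrist_force: [-0.4, 1.8, -1.9]
width: 0.316
finger_force: 69.4
```

>>> step_arm:
  steps:
    - [0,0,2,0]
    - [0,0,4,0]
    - [0,0,5,0]
    - [0,0,6,0]
    - [0,0,7,0]

```text
time: 6.55
ee_pos: [0.5309, -0.0555, 0.0153]
tool_rot: [3.141, 0.0, 1.503]
wrist_force: [0.8, -0.4, -1.4]
width: 0.322
finger_force: 69.4
```

>>> step_arm:
  steps:
    - [0,0,0.5,0]
    - [0,0,1,0]
    - [0,0,1.5,0]
    - [0,0,2,0]
    - [0,0,2,0]

```text
time: 6.97
ee_pos: [0.5308, -0.0555, 0.0132]
tool_rot: [-3.142, 0.0, 1.503]
wrist_force: [0.6, 0.2, -1.1]
width: 0.318
finger_force: 69.4
```

>>> step_arm:
  steps:
    - [0,0,0.5,0]
    - [0,0,1,0]
    - [0,0,1.5,0]
    - [0,0,2,0]
    - [0,0,2,0]

```text
time: 7.38
ee_pos: [0.5307, -0.0554, 0.0112]
tool_rot: [-3.141, 0.0, 1.503]
wrist_force: [0.2, -1.1, -2.5]
width: 0.321
finger_force: 69.4
```

>>> step_arm:
  steps:
    - [0,0,0.5,0]
    - [0,0,1,0]
    - [0,0,1.5,0]
    - [0,0,1.5,0]
    - [0,0,1.5,0]

```text
time: 7.8
ee_pos: [0.5309, -0.0554, 0.0103]
tool_rot: [3.141, 0.0, 1.503]
wrist_force: [-2.4, -0.0, 4.3]
width: 0.316
finger_force: 70.2
```

>>> step_arm:
  steps:
    - [0,0,0,0]
    - [0,0,0,0]
    - [0,0,0,0]
    - [0,0,0,0]
    - [0,0,0,0]
  gripper: 0.8

```text
time: 8.22
ee_pos: [0.5309, -0.0555, 0.0097]
tool_rot: [3.142, 0.0, 1.503]
wrist_force: [0.6, -0.1, -1.3]
width: 0.799
finger_force: 0.0
```

>>> step_arm:
  steps:
    - [0,0,-15,0]
    - [0,0,-50,0]
    - [0,0,-90,0]
    - [0,0,-130,0]
    - [0,0,-160,0]

```text
time: 8.63
ee_pos: [0.5316, -0.0556, 0.173]
tool_rot: [3.138, 0.001, 1.503]
wrist_force: [1.1, -0.6, 0.1]
width: 0.801
finger_force: 0.0
```

>>> step_arm:
  steps:
    - [20,0,0,0]
    - [40,0,0,0]
    - [60,0,0,0]
    - [60,0,0,0]
    - [60,0,0,0]

```text
time: 9.05
ee_pos: [0.5347, 0.0049, 0.1697]
tool_rot: [-3.141, 0.001, 1.505]
wrist_force: [-0.9, -0.3, 0.5]
width: 0.798
finger_force: 0.0
```

```bash
python3 - <<'E'
from h import *
c=snap('wrist','w3'); s=sense();print(s['ee_pos'],s['tool_rot'],s['width'],s['time'],c['origin'],c['attitude'])
E
```

```text
[0.53471423 0.0042384  0.16961405] [-3.14136063e+00  8.56107745e-04  1.50443229e+00] 0.8004952418323292 9.1 [0.54101921 0.08564122 0.31375124] [ 2.81900902e+00  6.30101307e-04 -6.58322075e-02]
```

View pics/w3.png

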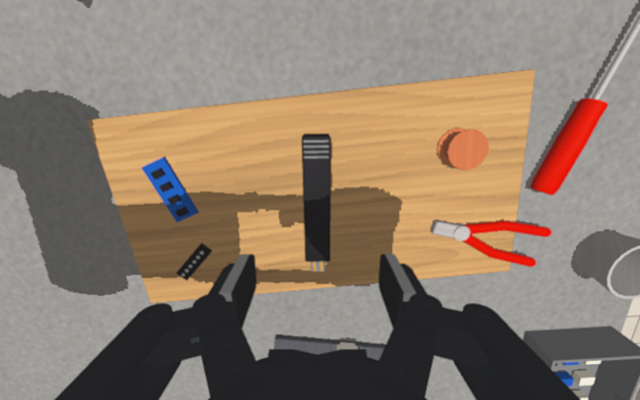

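```bash
python3 - <<'E'
from h import *
c=load('w3')
P=cast(c,[[304,136],[330,136],[306,252],[329,252],[318,270]],[.042,.042,.042,.042,.034]);print(P)
t=(P[0]+P[1])/2;n=(P[2]+P[3])/2;print(t,n,np.degrees(np.arctan2(*(t-n)[:2])))
E
```

```text
[[ 0.52714567  0.0655303   0.042     ]
 [ 0.55174738  0.06390957  0.042     ]
 [ 0.51943009 -0.05698896  0.042     ]
 [ 0.54439074 -0.05862631  0.042     ]
 [ 0.53071179 -0.0850511   0.034     ]]
[0.53944653 0.06471993 0.042     ] [ 0.53191042 -0.05780764  0.042     ] 3.5195675347507653
```

>>> step_arm:
  steps:
    - [15,1,20,0]
    - [31,1,50,0]
    - [31,1,85,0]
    - [31,1,120,0]
    - [31,1,140,0]

```text
time: 9.52
ee_pos: [0.5357, 0.0345, 0.0264]
tool_rot: [-3.137, 0.001, 1.503]
wrist_force: [-1.0, -0.5, -0.5]
width: 0.8
finger_force: 0.0
```

>>> step_arm:
  steps:
    - [0,0,7,0]
    - [0,0,12,0]
    - [0,0,16,0]
    - [0,0,16,0]
    - [0,0,16,0]

```text
time: 9.93
ee_pos: [0.5391, 0.0349, 0.0149]
tool_rot: [3.139, 0.0, 1.503]
wrist_force: [-0.2, 0.5, -0.7]
width: 0.797
finger_force: 0.0
```

>>> step_arm:
  steps:
    - [0,0,0,0]
    - [0,0,0,0]
    - [0,0,0,0]
    - [0,0,0,0]
    - [0,0,0,0]
  gripper: 0
  newtons: 70

```text
time: 10.35
ee_pos: [0.5385, 0.0353, 0.0147]
tool_rot: [3.14, 0.0, 1.503]
wrist_force: [-0.2, 0.7, 5.6]
width: 0.315
finger_force: 69.9
```

>>> step_arm:
  steps:
    - [0,0,0,0]
    - [0,0,0,0]
    - [0,0,-5,0]
    - [0,0,-10,0]
    - [0,0,-20,0]

```text
time: 10.77
ee_pos: [0.5368, 0.0354, 0.0333]
tool_rot: [-3.139, 0.0, 1.503]
wrist_force: [-0.2, 0.2, -2.3]
width: 0.313
finger_force: 68.9
```

>>> step_arm:
  steps:
    - [0,0,-25,0]
    - [0,0,-50,0]
    - [0,0,-75,0]
    - [0,0,-100,0]
    - [0,0,-120,0]

```text
time: 11.18
ee_pos: [0.5382, 0.0353, 0.1564]
tool_rot: [3.139, 0.0, 1.503]
wrist_force: [1.2, 0.1, -1.8]
width: 0.314
finger_force: 69.0
```

>>> step_arm:
  steps:
    - [-20,2,-10,0]
    - [-50,5,-20,0]
    - [-85,8,-30,0]
    - [-118,11,-40,0]
    - [-150,14,-50,0]

```text
time: 11.6
ee_pos: [0.5413, -0.1166, 0.205]
tool_rot: [3.141, 0.0, 1.504]
wrist_force: [1.0, 0.1, -2.3]
width: 0.309
finger_force: 69.1
```

>>> step_arm:
  steps:
    - [-33,3,-10,0]
    - [-66,6,-20,0]
    - [-99,9,-30,0]
    - [-130,12,-40,0]
    - [-150,13,-40,0]

```text
time: 12.02
ee_pos: [0.5453, -0.2697, 0.2465]
tool_rot: [3.138, 0.004, 1.502]
wrist_force: [0.2, 0.1, -1.5]
width: 0.313
finger_force: 69.2
```

>>> step_arm:
  steps:
    - [0,0,0,0]
    - [0,0,0,0]
    - [0,0,0,0]
    - [0,0,0,0]
    - [0,0,0,0]

```text
time: 12.43
ee_pos: [0.5445, -0.2644, 0.2438]
tool_rot: [-3.141, -0.001, 1.505]
wrist_force: [0.0, 0.2, -1.6]
width: 0.316
finger_force: 69.1
```

```bash
python3 - <<'E'
from h import *
c=snap('wrist','w4'); s=sense();print(s['ee_pos'],s['tool_rot'],s['width'],s['time'],c['origin'],c['attitude'])
E
```

```text
[ 0.54462068 -0.26458935  0.24385479] [-3.14139024e+00 -3.16390900e-04  1.50483038e+00] 0.3159917959928732 12.4833 [ 0.55094771 -0.18389583  0.38791581] [ 2.82012449e+00  9.88124164e-04 -6.63640221e-02]
```

View pics/w4.png

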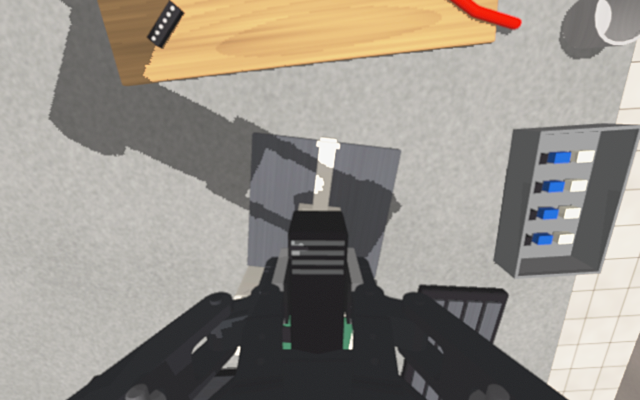

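```bash
python3 - <<'E'
from h import *
c=load('w4'); g=cv2.cvtColor(c['frame'],cv2.COLOR_RGB2GRAY)
for v in (139,143,148,152,158,166,174,182,190,198,206): print(v,[int(g[v,i]) for i in range(294,350,2)])
print([ (v,int(g[v,328])) for v in range(128,160,2)])
P=cast(c,[[252,133],[400,150]],.010);print('base far',P,np.degrees(np.arctan2((P[1]-P[0])[1],(P[1]-P[0])[0])),P.mean(0))
E
```

```text
139 [120, 118, 117, 117, 115, 113, 111, 108, 109, 124, 132, 147, 167, 235, 249, 249, 249, 249, 248, 248, 247, 218, 181, 183, 190, 192, 189, 188]
143 [109, 123, 123, 124, 122, 123, 125, 120, 118, 120, 121, 201, 250, 247, 247, 247, 247, 246, 246, 245, 245, 245, 230, 132, 108, 114, 127, 131]
148 [68, 84, 112, 122, 122, 124, 125, 120, 118, 122, 124, 120, 151, 250, 247, 247, 247, 247, 247, 246, 248, 240, 245, 144, 124, 123, 123, 123]
152 [70, 70, 71, 69, 84, 99, 110, 118, 118, 123, 125, 120, 186, 250, 247, 247, 247, 247, 247, 247, 250, 130, 120, 124, 124, 122, 123, 124]
158 [69, 70, 69, 70, 70, 71, 69, 67, 68, 69, 77, 93, 243, 248, 247, 247, 247, 247, 247, 248, 222, 117, 123, 125, 123, 121, 123, 123]
166 [120, 121, 124, 120, 105, 89, 67, 67, 69, 71, 70, 91, 169, 171, 171, 167, 217, 241, 251, 252, 140, 121, 124, 125, 122, 123, 124, 122]
174 [121, 122, 121, 121, 123, 123, 120, 118, 122, 123, 120, 165, 187, 170, 172, 171, 171, 171, 172, 121, 68, 71, 72, 72, 71, 71, 97, 95]
182 [120, 122, 121, 121, 124, 121, 118, 119, 121, 122, 145, 251, 247, 247, 250, 191, 170, 173, 153, 75, 70, 71, 72, 70, 70, 70, 71, 70]
190 [120, 120, 119, 122, 124, 121, 118, 108, 109, 115, 227, 249, 238, 238, 219, 170, 172, 171, 113, 67, 71, 72, 70, 70, 71, 71, 70, 70]
198 [73, 69, 70, 70, 70, 69, 69, 70, 70, 80, 162, 172, 172, 171, 171, 171, 173, 146, 71, 70, 71, 71, 70, 70, 71, 70, 70, 68]
206 [100, 65, 105, 153, 152, 152, 152, 154, 151, 158, 172, 171, 171, 171, 171, 171, 171, 135, 110, 98, 94, 84, 78, 73, 69, 70, 67, 71]
[(128, 180), (130, 183), (132, 183), (134, 186), (136, 180), (138, 236), (140, 247), (142, 243), (144, 247), (146, 247), (148, 247), (150, 247), (152, 247), (154, 247), (156, 247), (158, 247)]
base far [[ 0.46360503 -0.20302969  0.01      ]
 [ 0.65836214 -0.23808338  0.01      ]] -10.203234948945886 [ 0.56098359 -0.22055653  0.01      ]
```

```bash
python3 - <<'E'
from h import *
c=load('w4')
L=cast(c,[[318,152],[317.3,158],[314.6,182],[313.7,190],[312.8,198]],.03);R=cast(c,[[335.6,152],[334.8,158],[331,182],[329.8,190],[328.3,198]],.03)
M=(L+R)/2;print((R-L)[:,0]);print(M)
k=np.polyfit(M[:,1],M[:,0],1);print('yaw tilt',np.degrees(np.arctan(k[0])))
print('lip',cast(c,[[329,137.5],[329,150]],.038),'wall end',cast(c,[[301,205]],.074))
for y in(-.31,-.265):print(y,np.polyval(k,y))
E
```

```text
[0.02232033 0.02234282 0.02151888 0.0213228  0.02072221]
[[ 0.5598758  -0.23162028  0.03      ]
 [ 0.55849721 -0.23915213  0.03      ]
 [ 0.55246486 -0.27029713  0.03      ]
 [ 0.5504234  -0.28106847  0.03      ]
 [ 0.54814294 -0.29202971  0.03      ]]
yaw tilt 10.96101228007945
lip [[ 0.56333353 -0.21318794  0.038     ]
 [ 0.56253392 -0.22828102  0.038     ]] wall end [[ 0.52483124 -0.28585194  0.074     ]]
-0.31 0.5447459140517512
-0.265 0.553461254306667
```

```bash
python3 - <<'E'
from h import *
c=load('scene0'); f=c['frame']
print('lip scene',cast(c,[[212,208],[217,205],[215,212]],.038))
hs=cv2.cvtColor(f,cv2.COLOR_RGB2GRAY)
for u in range(186,222,3): print(u,[(v,int(hs[v,u])) for v in range(194,220)if hs[v,u]>165])
w=load('w4'); print('tail',cast(w,[[292.5,212],[343,212]],.271), 'row240', cast(w,[[288,262],[347,262]],.271))
E
```

```text
lip scene [[ 0.54932007 -0.22980323  0.038     ]
 [ 0.53393128 -0.21876928  0.038     ]
 [ 0.56318281 -0.21413598  0.038     ]]
186 [(198, 205), (199, 219), (200, 220), (201, 220), (202, 220), (203, 221), (204, 220), (205, 220), (206, 220), (207, 217), (208, 214), (209, 215)]
189 [(199, 207), (200, 220), (201, 220), (202, 220), (203, 219), (204, 219), (205, 220), (206, 219), (207, 182)]
192 [(200, 207), (201, 220), (202, 209), (203, 216), (204, 220), (205, 220), (206, 219), (207, 220), (208, 180)]
195 [(204, 209), (205, 220), (206, 220), (207, 220), (208, 220), (209, 179)]
198 [(205, 205), (206, 220), (207, 220), (208, 220), (209, 219), (210, 180)]
201 [(206, 206), (207, 220), (208, 220), (209, 220), (210, 220), (211, 179)]
204 [(207, 206), (208, 219), (209, 221), (210, 219), (211, 220), (212, 181)]
207 [(208, 206), (209, 220), (210, 221), (211, 221), (212, 220), (213, 182)]
210 [(209, 204), (210, 220), (211, 221), (212, 219), (213, 221), (214, 180)]
213 [(210, 209), (211, 218), (212, 204), (214, 166), (215, 167)]
216 [(211, 187), (212, 198)]
219 []
tail [[ 0.53716818 -0.22488843  0.271     ]
 [ 0.55959515 -0.22637102  0.271     ]] row240 [[ 0.53267205 -0.24979791  0.271     ]
 [ 0.56055983 -0.25163568  0.271     ]]
```

```bash
python3 - <<'E'
from h import *
c=load('scene0')
for u,a,b in((195,203.5,208.5),(201,205.5,210.6),(207,207.6,212.7)): 
    P=cast(c,[[u,a],[u,b]],.03); y=P[:,1].mean(); print(P[:,:2].tolist(),P.mean(0)[:2],'wrist line x',.5447+(y+.31)*.1937)
E
```

```text
[[0.5362422080233535, -0.29574959796800404], [0.5564411617725303, -0.28710201690299053]] [ 0.54634168 -0.29142581] wrist line x 0.5482978210997441
[[0.540325068948046, -0.2730717305775122], [0.5607859025077047, -0.2645319937906505]] [ 0.55055549 -0.26880186] wrist line x 0.5526800792949434
[[0.5447742827401344, -0.2504485531760017], [0.5650910110427654, -0.2421860091301299]] [ 0.55493265 -0.24631728] wrist line x 0.5570353426406511
```

>>> step_arm:
  steps:
    - [3,8,20,4]
    - [3,8,45,6.8]
    - [3,8.5,75,6.8]
    - [3,8.5,100,6.8]
    - [3,8.5,120,6.8]

```text
time: 12.9
ee_pos: [0.5526, -0.2619, 0.1218]
tool_rot: [-3.139, -0.001, 1.386]
wrist_force: [0.9, 0.3, -2.0]
width: 0.313
finger_force: 69.1
```

>>> step_arm:
  steps:
    - [0,0,12,0]
    - [0,0,24,0]
    - [0,0,32,0]
    - [0,0,32,0]
    - [0,0,32,0]

```text
time: 13.32
ee_pos: [0.5534, -0.263, 0.0918]
tool_rot: [-3.141, -0.0, 1.385]
wrist_force: [-0.9, -0.2, -1.4]
width: 0.314
finger_force: 69.1
```

```bash
python3 - <<'E'
from h import *
snap('scene','s5');snap('side','d5');c=snap('wrist','w5'); s=sense();print(s['ee_pos'],s['tool_rot'],s['time'])
a=load('s5')['frame'];b=load('d5')['frame']
r=lambda i,x,y,w,h:cv2.resize(i[y:y+h,x:x+w],(400,300),interpolation=cv2.INTER_CUBIC)
cv2.imwrite('pics/c5.png',np.vstack([np.hstack([r(a,120,140,128,96),r(b,340,80,120,90)]),np.hstack([r(c['frame'],220,60,240,180),r(c['frame'],0,0,640,400)])])[:,:,::-1])
E
```

```text
[ 0.55408893 -0.26372596  0.0929795 ] [3.13947973e+00 8.78309152e-04 1.38494273e+00] 13.4667
```

View pics/c5.png

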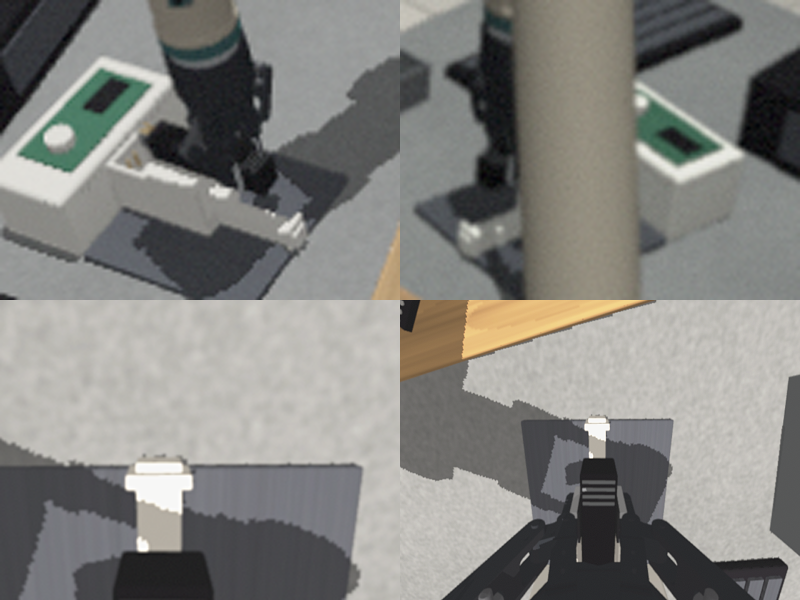

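```bash
python3 - <<'E'
from h import *
c=load('w5');g=cv2.cvtColor(c['frame'],cv2.COLOR_RGB2GRAY)
print([(v,int(g[v,315])) for v in range(148,250,3)])
e=np.array([np.sin(.186),np.cos(.186),0])
for n,p,z in(('lipout',[315,158],.038),('lipfaceedges',[315,168],.038),('in',[315,177],.038),('led l',[302,195],.03),('led r',[329,195],.03),('tail l',[290,211],.087),('tail r',[343,211],.087)):
    q=cast(c,[p],z)[0];print(n,q, 'along',(q-[.5534,-.2635,0])@e,'across',(q-[.5534,-.2635,0])@[e[1],-e[0],0])
E
```

```text
[(148, 190), (151, 192), (154, 151), (157, 217), (160, 247), (163, 241), (166, 248), (169, 247), (172, 247), (175, 247), (178, 247), (181, 247), (184, 207), (187, 174), (190, 176), (193, 175), (196, 176), (199, 175), (202, 175), (205, 175), (208, 178), (211, 60), (214, 33), (217, 32), (220, 33), (223, 33), (226, 35), (229, 33), (232, 35), (235, 35), (238, 33), (241, 88), (244, 94), (247, 33)]
lipout [ 0.56302882 -0.21394882  0.038     ] along 0.050477158788079755 across 0.0002992718622432996
lipfaceedges [ 0.56168508 -0.22099542  0.038     ] along 0.04330360689583631 across 0.00028182928601168215
in [ 0.56044928 -0.22747584  0.038     ] along 0.03670642558709831 across 0.000265765614773557
led l [ 0.54755762 -0.24127282  0.03      ] along 0.020763370273897425 across -0.009852067197658465
led r [ 0.56803646 -0.24513711  0.03      ] along 0.02075287690910473 across 0.010988170682746788
tail l [ 0.54507191 -0.2335353   0.087     ] along 0.02790775393149449 across -0.013725798380475059
tail r [ 0.5747561  -0.23913886  0.087     ] along 0.02789032720595447 across 0.01648265547627676
```

>>> step_arm:
  steps:
    - [0,0,8,0]
    - [0,0,16,0]
    - [0,0,24,0]
    - [0,0,32,0]
    - [0,0,38,0]

```text
time: 13.88
ee_pos: [0.5527, -0.2631, 0.0523]
tool_rot: [-3.14, -0.001, 1.385]
wrist_force: [0.0, 0.0, -1.0]
width: 0.317
finger_force: 69.1
```

>>> step_arm:
  steps:
    - [0,0,4,0]
    - [0,0,8,0]
    - [0,0,11,0]
    - [0,0,14,0]
    - [0,0,15,0]

```text
time: 14.3
ee_pos: [0.5533, -0.2634, 0.0384]
tool_rot: [-3.141, -0.0, 1.385]
wrist_force: [-0.3, 0.6, -1.9]
width: 0.317
finger_force: 69.1
```

>>> step_arm:
  steps:
    - [0,0,0.5,0]
    - [0,0,1,0]
    - [0,0,1.5,0]
    - [0,0,2,0]
    - [0,0,2,0]

```text
time: 14.72
ee_pos: [0.5534, -0.2635, 0.0369]
tool_rot: [3.141, 0.0, 1.385]
wrist_force: [-0.2, 0.6, -0.8]
width: 0.315
finger_force: 69.1
```

>>> step_arm:
  steps:
    - [0,0,0.5,0]
    - [0,0,1,0]
    - [0,0,1.5,0]
    - [0,0,2,0]
    - [0,0,2,0]

```text
time: 15.13
ee_pos: [0.5534, -0.2635, 0.0348]
tool_rot: [3.142, 0.0, 1.385]
wrist_force: [0.3, -0.0, -1.9]
width: 0.318
finger_force: 69.4
```

>>> step_arm:
  steps:
    - [0,0,0.5,0]
    - [0,0,1,0]
    - [0,0,1.5,0]
    - [0,0,1.5,0]
    - [0,0,1.5,0]

```text
time: 15.55
ee_pos: [0.5534, -0.2635, 0.0347]
tool_rot: [3.141, 0.0, 1.385]
wrist_force: [-2.0, 1.4, 6.9]
width: 0.313
finger_force: 70.5
```

>>> step_arm:
  steps:
    - [0,0,0,0]
    - [0,0,0,0]
    - [0,0,0,0]
    - [0,0,0,0]
    - [0,0,0,0]
  gripper: 0.8

```text
time: 15.97
ee_pos: [0.5533, -0.2635, 0.0331]
tool_rot: [-3.141, 0.0, 1.385]
wrist_force: [-0.7, -0.0, 0.1]
width: 0.8
finger_force: 0.0
```

>>> step_arm:
  steps:
    - [0,0,-15,0]
    - [0,0,-50,0]
    - [0,0,-90,0]
    - [0,0,-130,0]
    - [0,0,-160,0]

```text
time: 16.38
ee_pos: [0.5541, -0.2639, 0.1966]
tool_rot: [3.138, 0.001, 1.385]
wrist_force: [0.5, -0.1, 0.7]
width: 0.801
finger_force: 0.0
```

>>> step_arm:
  steps:
    - [-25,0,0,0]
    - [-50,0,0,0]
    - [-50,0,0,0]
    - [-50,0,0,0]
    - [-50,0,0,0]

```text
time: 16.8
ee_pos: [0.5438, -0.3121, 0.1927]
tool_rot: [-3.141, -0.001, 1.384]
wrist_force: [-0.5, 0.6, 0.5]
width: 0.8
finger_force: 0.0
```

```bash
python3 - <<'E'
from h import *
snap('scene','s6');c=snap('wrist','w6'); s=sense();print(s['ee_pos'],s['time'],s['finger_force'])
a=load('s6')['frame']
r=lambda i,x,y,w,h:cv2.resize(i[y:y+h,x:x+w],(400,300),interpolation=cv2.INTER_CUBIC)
cv2.imwrite('pics/c6.png',np.hstack([r(a,120,140,128,96),r(c['frame'],200,60,320,240)])[:,:,::-1])
E
```

```text
[ 0.54398563 -0.31163338  0.19279814] 16.9 0.0
```

View pics/c6.png

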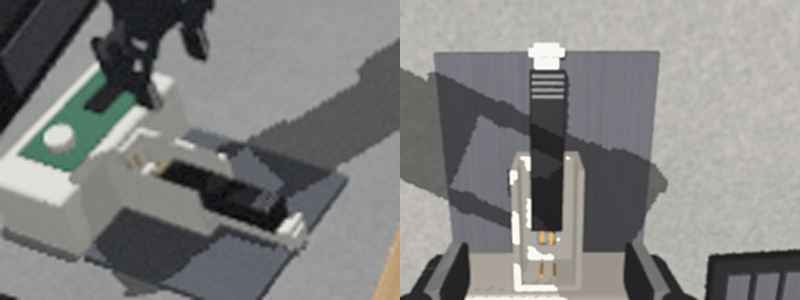

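The pack lies flat in the bay between the walls and the lip, with its contact end in the deep half. The gripper is clear of everything, so I'm handing the job in.

```bash
python3 -c "
from cell import *
print(close_job())"
```

```text
the job is handed in; nothing more can be done
None
```

The long pack was set down and released on the board, picked up again by its tail, and lowered into the station bay; the last pictures show it lying flat with its contact end in the deep half. I handed the job in after about 17 s of the 48 s allowed, and the hand-in reported no verdict.

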